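# Right the fallen glaze bottle against the shelf

## Robot

A 7-joint arm with a two-finger parallel gripper is mounted at the origin on the work surface. World frame = base frame: x ahead of the robot, y to its left, z up, the work surface at z = 0. Lengths are in m, angles in rad, forces in N, time in s.
With the tool pointing down it reaches from about 0.4 to 0.85 m from the base axis. Payload 10.4 kg.
Tool frame: the origin (TCP) lies at the very end of the fingers, on their centre line; the grasp point (between the pads) lies 19 mm behind it; z points along the fingers, y is the line along which they close (so a half turn about z gives the same grasp; the last joint's range is limited). The gripper opens to 87 mm and grips with 3 to 60 N. Pads are 19 mm wide; open, the fingers measure 117 mm over their backs; the gripper's body (75 mm by 190 mm) begins 51 mm behind the grasp point.
Start: joints at [-1.275, 0.332, -0.065, 1.46, 0.022, 1.35, -0.088], TCP at [0.196, 0.594, 0.223] pointing down, gripper open.
Joint ranges: [-2.6, 2.6], [-0.5, 2.12], [-1.47, 1.34], [0.16, 2.42], [-1.27, 4.41], [0.06, 2.06], [-2.6, 2.6]. Speed limits (rad/s): [2.22, 2.22, 2.79, 2.79, 3.14, 3.14, 3.14].

## Interface

Orientations are given as a unit quaternion [x, y, z, w].
In Python, from bench import * gives the robot as it stands.
- The arm moves only by the tool step_arm, never from a script. Its arguments are lists of equal length, an entry for each row: "delta_pos": the shift along the world's x, y, z in units of 25 mm (1.0 is 25 mm), a list of three; "turn": the turn about the world's z in units of 0.12 rad (1.0 is 0.12 rad). In form: {"delta_pos": [[tx, ty, tz], ...], "turn": [turn, ...]}. A call has 1 to 12 rows; each row shifts and turns the commanded pose from where the row before left it; what a row does not reach is not made up. A row lasts 1/10 s, in which the tool goes at most 50 mm and 8.59 degrees, less where a joint would pass 70% of its speed; a pose out of reach is approached as far as the arm can. A call with a number of a shift or a turn outside -1 to 1 is refused whole. A call with a gripper value outside its range is refused whole. "grip" is the closure, from 0 (fully open) to 1 (shut), set as the call begins (left out, the last holds). The fingers move at their own pace and stop on an object; "newtons" is the grip in N (left out, the last holds). Time passes only in rows, so rows that do not move let the fingers close. It gives the time, the measured TCP pose, the force, the opening and the grip force at its end, in the units of the state.
- read_state(): the state, without advancing time (a new reading comes with each control period).
- camera(name): name is "scene" or "top"; returns a dict with "image" (384x512x3 uint8, red, green, blue), "z_map" (384x512 float32, m along the optical axis (not along the pixel's ray), 0 where there is no reading), "mtx" (3x3 intrinsics, pixels), "view" (4x4, takes a point from world to camera coordinates). Camera axes: x right, y up, looking along -z (the intrinsics and any distortion apply to the point x, -y, -z); pixel columns grow to the right and rows downward; lengths in m; the calibration is good to about 2 mm. A picture is of the moment at which its call begins.
- close_job(): hands the job in; it is judged then, once.
The state is a dict: "time": time; "joint_positions": joint angles; "joint_vel": joint speeds; "joint_torque": joint torques, N m; "ee_pos": TCP position; "eef_rot": TCP orientation; "ft_force": force on the tool from outside, world axes, zero at the start; "torque": the same for the moment, N m; "width": finger opening in m; "grip_force": force on a finger pad.
Only numpy, scipy, OpenCV 4.12 (cv2) and the standard library are available. Lean on these libraries where they do the work, as an engineer would, in place of code of your own. Each camera call takes 0.05 s, during which the arm holds its last target. There are 200 camera calls.

## Task

The big square glaze bottle has fallen over beside the bench-top shelf, its foot towards the shelf's end panel. Push its top end up and over towards the panel until it stands upright on its foot again, close against the panel, and leave it there. Tip it up on its foot rather than lifting it off the bench, and leave the glaze jar, the mug and the trimming tool where they are.

Things in the scene. Friction and masses are not known exactly. Their poses are not given: they have to be found in the camera images.
- bottle: The fallen bottle: closed square bottle, white plastic, 0.4 to 0.75 kg, mass centre about 79 mm up. Body 92 x 92 mm, 150 mm tall, then a shoulder, neck and cap; 212 mm tall in all. Origin: centre of its underside (foot); z runs from foot to cap, x and y are square to its sides. At the start it lies on one side, axis level, 46 mm above the bench. Friction about 0.6 on the bench, 0.35 on the panel.
- cap_end (a point): Centre of the end face of the bottle's round black screw cap, on the bottle's axis 212 mm from the foot. The cap is 42 mm in diameter and 29 mm tall (183 to 212 mm from the foot), on a 37 mm neck that starts at 175 mm. While the bottle lies, the cap hangs 25 mm clear of the bench.
- shelf: Bench-top glaze shelf of plywood, open to the front and stocked with jars, fixed to the bench: 300 mm deep (its x), 360 mm long (its y), 290 mm high, with a stack of bowls and a vase on top. Origin: centre of its underside.
- panel (a point): Middle of the foot of the shelf's right-hand end panel, on its outer face, at bench height. The panel is a flat upright plywood wall 300 mm wide (150 mm to either side along this frame's x) and 290 mm high; its outer side, where the bottle lies, is this frame's -y.
- jar: Bystander: squat round glaze jar, 88 mm in diameter, 95 mm tall, standing. Origin: centre of its underside, z up.
- mug: Bystander: white mug, 82 mm in diameter, 92 mm tall, with a handle on its +y side, standing. Origin: centre of its underside, z up.
- trimming_tool: Bystander: slim trimming tool with a wooden handle, about 185 mm long (along its x) and 17 mm thick, lying on the bench. Origin: near its middle, at bench height.
There are look-alikes about, which are no part of the job. Several things have the shape of the bottle; the one meant has the colours described above.

How it is judged:
At the end, for the whole second after the job is handed in: The bottle stands upright on its foot on the bench (axis within 0.08 rad of vertical), in front of the shelf's end panel with the centre of its foot within 85 mm of the panel's face (46 mm when flush, so a gap of up to about 40 mm) and within 150 mm of the panel's middle, at rest (angle between bottle's own z axis and vertical below 0.08 rad and height (world z) of bottle below 0.008 m and y of bottle in the frame of panel between -0.085 and 0 m and x of bottle in the frame of panel between -0.15 and 0.15 m and linear speed of bottle below 0.02 m/s and angular speed of bottle below 0.1 rad/s); the robot touches nothing.
It fails at once if the bottle is lifted off the bench instead of tipped up (the centre of its foot rises above 75 mm; it starts at 46 mm) (height (world z) of bottle above 0.075 m).
It fails at once if the glaze jar is moved more than 30 mm or tipped (distance of jar from where it was at the start of the episode above 0.03 m or angle between jar's own z axis and vertical above 0.3 rad).
It fails at once if the mug is moved more than 30 mm or tipped (distance of mug from where it was at the start of the episode above 0.03 m or angle between mug's own z axis and vertical above 0.3 rad).
It fails at once if the trimming tool is moved more than 30 mm (distance of trimming_tool from where it was at the start of the episode above 0.03 m).
It also fails if it takes over 54 s, if anything falls off the work surface, if the arm or the gripper's body presses on something with over 40 N, if the wrist force passes 120 N, or if a joint passes its speed limit or range.

## Working session

There is one attempt and no reset: what is moved stays moved. The work goes in short steps, Python scripts to look and compute and a tool call to move; the robot and the scene stay as the last step left them, time stands still between calls to the robot, and variables do not carry over. Pictures are saved under pics/ and viewed, at most 10 in all, crops included, and the job is handed in when it is done.

Besides the shell and the picture viewer there is one more tool, called after ">>>" as name(argument=value, ...), one argument or row to a line, values as JSON. step_arm: Moves the arm, as the interface text tells. Shifts and turns lie within -1 to 1; 1 stands for 25 mm of shift or 0.12 rad of turn. Its arguments: {"type":"object","properties":{"delta_pos":{"type":"array"},"turn":{"type":"array"},"grip":{"type":"number"},"newtons":{"type":"number"}},"required":["delta_pos","turn"]}

```bash
mkdir -p pics; cat > h.py <<'E'
from bench import *
import numpy as np, cv2
def pts(c):
    z=c["z_map"];v,u=np.indices(z.shape);K=c["mtx"]
    x=(u-K[0,2])/K[0,0]*z;y=(v-K[1,2])/K[1,1]*z
    P=np.stack([x,-y,-z,np.ones_like(z)],-1)@np.linalg.inv(c["view"]).T
    P=P[...,:3];P[z==0]=np.nan
    return P
def save(n,im,s=1.5):
    cv2.imwrite(f"pics/{n}.png",cv2.resize(im[...,::-1],None,fx=s,fy=s,interpolation=cv2.INTER_CUBIC))
E
python3 - <<'E'
from h import *
for n in("scene","top"):
    c=camera(n);save(n,c["image"]);np.savez(n,**c)
s=read_state();print(s["ee_pos"],s["eef_rot"],s["time"])
E
```

```text
[0.1958349  0.59317641 0.22185175] [ 1.58740180e-01  9.87320200e-01 -6.13225915e-04 -4.61509200e-05] 0.1
```

View pics/scene.png

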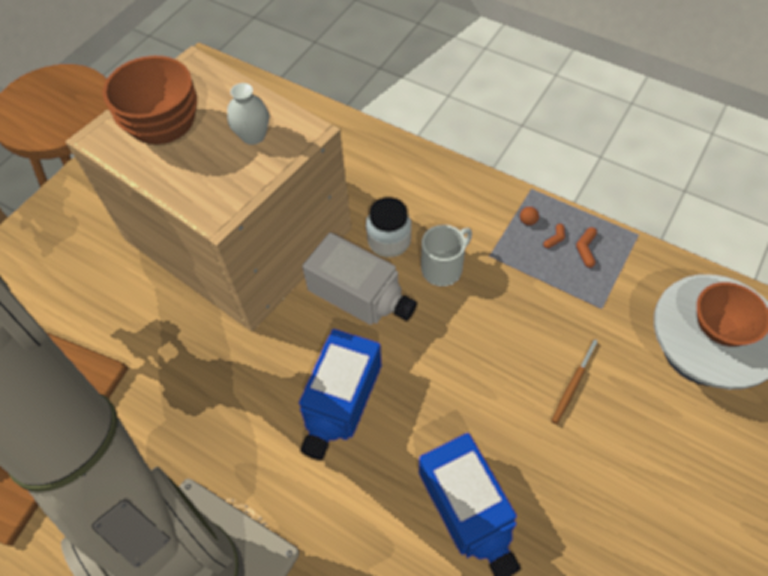

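View pics/top.png

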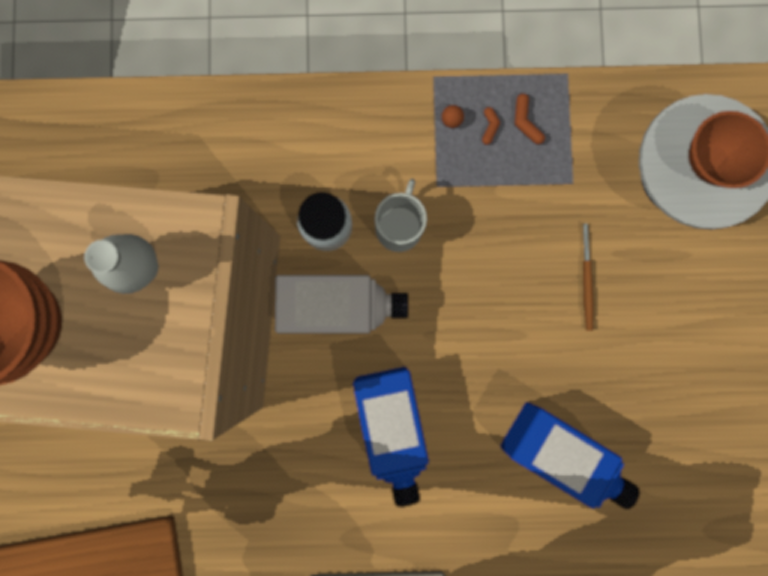

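Scene and top both show three bottle shapes. In top (1.5x pixels) they are the white/grey one at (340,304) with a black cap at (399,305), a blue one at (395,430) and a blue one at (570,455). Only the first is white, and its foot faces the shelf's end panel at (265,320), so it fits. The jar is at (323,220), the mug at (401,220) and the tool at (588,277). Next I'll confirm this in a crop and measure.

```bash
python3 - <<'E'
from h import *
c=np.load("top.npz");P=pts(c);save("crop",c["image"][110:260,130:300],4)
for n,(u,v) in dict(foot_mid=(190,203),sh_mid=(240,203),edgeN=(210,187),edgeS=(210,218),capmid=(266,203),captip=(270,203),jar=(215,144),mugc=(267,147),mugrimS=(267,163),mugrimE=(282,147),tool0=(391,150),tool1=(393,215),panTopN=(157,133),panTopS=(140,290),panmid=(165,210),blue=(262,285),bluefoot=(240,255),bluefootR=(270,248),panmN=(170,180),panmS=(155,240),vase=(75,175),bowl=(20,210)).items(): print(n,P[v,u].round(3))
# panel plane
R=P[130:295,135:190].reshape(-1,3);m=(R[:,2]>.06)&(R[:,2]<.27);R=R[m]
x0=np.median(R,0);
for _ in range(5):
    _,s,V=np.linalg.svd(R-R.mean(0),full_matrices=False);n=V[2];d=abs((R-R.mean(0))@n);R=R[d<max(.003,2*d.std())]
print("panel",n.round(3),R.mean(0).round(3),len(R),R.min(0),R.max(0))
# bottle top
B=P[175:230,180:280].reshape(-1,3);T=B[(B[:,2]>.08)&(B[:,2]<.1)]
print("bottle top",T.shape,T.min(0).round(3),T.max(0).round(3),cv2.minAreaRect((T[:,:2]*1000).astype(np.float32)))
C=P[195:213,262:273].reshape(-1,3);C=C[C[:,2]>.04];print("cap",C.min(0),C.max(0),C.mean(0))
E
```

```text
foot_mid [0.562 0.131 0.088]
sh_mid [0.56  0.012 0.091]
edgeN [0.599 0.082 0.091]
edgeS [0.526 0.083 0.093]
capmid [ 0.559 -0.05   0.067]
captip [ 0.559 -0.06   0.068]
jar [0.702 0.069 0.091]
mugc [ 0.709 -0.059  0.005]
mugrimS [ 0.655 -0.054  0.082]
mugrimE [ 0.695 -0.092  0.072]
tool0 [ 0.692 -0.38   0.012]
tool1 [ 0.524 -0.376  0.014]
panTopN [0.683 0.157 0.29 ]
panTopS [0.398 0.188 0.291]
panmid [0.544 0.168 0.181]
blue [ 0.368 -0.035  0.092]
bluefoot [0.438 0.014 0.095]
bluefootR [ 0.453 -0.056  0.09 ]
panmN [0.609 0.16  0.168]
panmS [0.484 0.175 0.238]
vase [0.595 0.26  0.39 ]
bowl [0.542 0.347 0.388]
panel [ 0.11   0.994 -0.002] [0.538 0.168 0.179] 3234 [0.39106476 0.15154564 0.06007109] [0.68830153 0.18576521 0.26993132]
bottle top (2549, 3) [ 0.515 -0.019  0.08 ] [0.608 0.145 0.098] ((561.06494140625, 63.472808837890625), (164.0290985107422, 90.15814208984375), 88.77257537841797)
cap [ 0.53781155 -0.0654286   0.04447928] [ 0.57990227 -0.04007854  0.07050445] [ 0.55857582 -0.05239737  0.06195371]
```

View pics/crop.png

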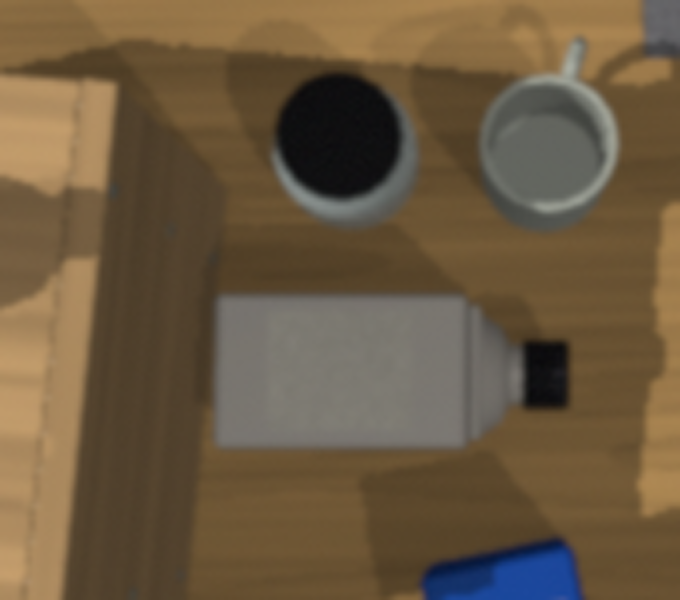

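The crop confirms the white bottle with a black cap: cap at crop (546,374), foot edge at crop x=216.

- **Bottle:** its axis is at x≈0.56. The foot is at y≈0.146 and the cap end at y≈-0.066. The top is at z≈0.091, which matches the 92 mm body.
- **Panel:** its face is at y≈0.165, so there's only about 20 mm of gap.

Plan: pinch the cap across x, slide the bottle about 85 mm along -y on the bench, then tip it up along an arc about its lower foot edge. I'll go around the shelf front first.

>>> step_arm(
  delta_pos=[
    [0,0,1],
    [0,0,1],
    [0,0,1],
    [-0.25,-1,0.4],
    [-0.25,-1,0.4],
    [-0.25,-1,0.4],
    [-0.25,-1,0.4],
    [-0.25,-1,0.4],
    [-0.25,-1,0.4],
    [-0.25,-1,0.4],
  ],
  turn=[0,0,0,0,0,0,0,0,0,0],
  grip=0,
)

```text
time: 1.1
ee_pos: [0.1518, 0.4173, 0.3676]
eef_rot: [0.159, 0.987, -0.0, -0.0]
ft_force: [1.1, -0.6, -0.8]
width: 0.087
grip_force: 0.0
```

>>> step_arm(
  delta_pos=[
    [0.8,-0.55,0],
    [0.8,-0.55,0],
    [0.8,-0.55,0],
    [0.8,-0.55,0],
    [0.8,-0.55,0],
    [0.8,-0.55,0],
    [0.8,-0.55,0],
    [0.8,-0.55,0],
  ],
  turn=[-0.5,-0.5,-0.5,-0.5,-0.5,-0.5,-0.5,-0.5],
)

```text
time: 1.9
ee_pos: [0.3139, 0.3073, 0.3675]
eef_rot: [0.391, 0.92, -0.0, 0.0]
ft_force: [0.8, -0.4, -0.4]
width: 0.0872
grip_force: 0.0
```

>>> step_arm(
  delta_pos=[
    [0.5,-0.7,0],
    [0.5,-0.7,0],
    [0.5,-0.7,0],
    [0.5,-0.7,0],
    [0.5,-0.7,0],
    [0.5,-0.7,0],
    [0.5,-0.7,0],
    [0.5,-0.7,0],
    [0,0,0],
  ],
  turn=[-0.5,-0.5,-0.5,-0.5,-0.5,-0.5,-0.5,-0.5,0],
)

```text
time: 2.8
ee_pos: [0.414, 0.1653, 0.3676]
eef_rot: [0.6, 0.8, 0.0, 0.0]
ft_force: [-0.2, -0.4, -0.2]
width: 0.0871
grip_force: 0.0
```

>>> step_arm(
  delta_pos=[
    [0.58,-0.87,-0.4],
    [0.58,-0.87,-0.4],
    [0.58,-0.87,-0.4],
    [0.58,-0.87,-0.4],
    [0.58,-0.87,-0.4],
    [0.58,-0.87,-0.4],
    [0.58,-0.87,-0.4],
    [0.58,-0.87,-0.4],
    [0.58,-0.87,-0.4],
    [0.58,-0.87,-0.4],
    [0,0,0],
  ],
  turn=[-0.25,-0.25,-0.25,-0.25,-0.25,-0.25,-0.25,-0.25,-0.25,-0.25,0],
)

```text
time: 3.9
ee_pos: [0.5574, -0.0522, 0.266]
eef_rot: [0.712, 0.702, -0.002, 0.0]
ft_force: [-0.8, -0.7, 0.3]
width: 0.0868
grip_force: 0.0
```

>>> step_arm(
  delta_pos=[
    [0,0,-1],
    [0,0,-1],
    [0,0,-1],
    [0,0,-1],
    [0,0,-1],
    [0,0,-1],
    [0,0,0],
  ],
  turn=[0,0,0,0,0,0,0],
)

```text
time: 4.6
ee_pos: [0.5551, -0.048, 0.1148]
eef_rot: [0.71, 0.705, -0.002, -0.002]
ft_force: [-0.4, 0.1, 0.2]
width: 0.0873
grip_force: 0.0
```

```bash
python3 - <<'E'
from h import *
c=camera("scene");save("s2",c["image"][90:290,150:400],3)
s=read_state();print(s["ee_pos"],s["eef_rot"],s["joint_positions"])
E
```

```text
[ 0.55629743 -0.04831891  0.11686299] [ 0.7096766   0.70452641 -0.00099609 -0.00082196] [-0.52766026  0.30732021  0.62944806  1.79630324 -0.2001803   1.10488529
  0.16320228]
```

View pics/s2.png

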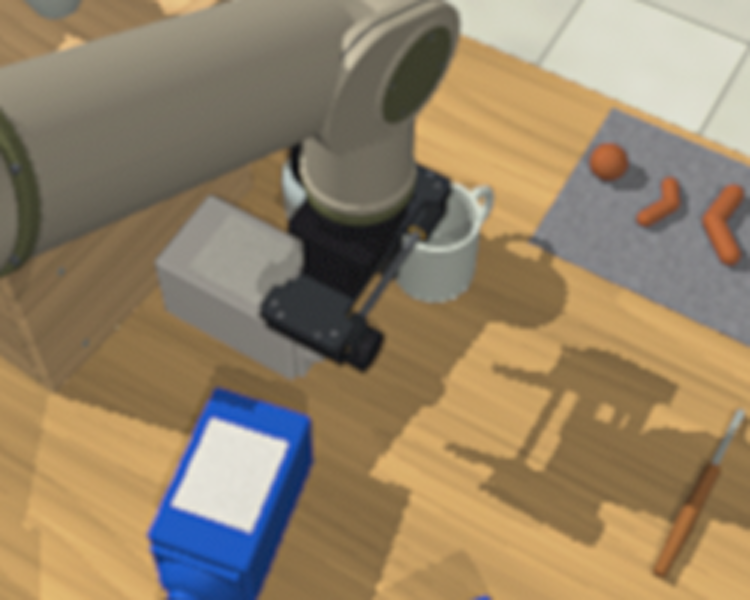

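The gripper body lies along x, over the cap at crop (370,345) and beside the mug at (440,240). The forearm crosses near the shelf corner at (45,380), so I'll check its clearance before going lower.

```bash
python3 - <<'E'
from h import *
for n in("top","scene"):
    c=camera(n);P=pts(c)
    for X in np.arange(.2,.62,.05):
        for_=P[(abs(P[...,0]-X)<.012)&(P[...,2]>.2)&(P[...,1]>-.2)&(P[...,1]<.4)]
        # link section
        r=[]
        for Y in np.arange(-.15,.4,.05):
            q=for_[abs(for_[:,1]-Y)<.02]
            r.append(f"{np.nanmax(q[:,2]):.2f}" if len(q) else " -  ")
        print(n,round(X,2),r)
E
```

```text
top 0.2 [' -  ', ' -  ', ' -  ', ' -  ', ' -  ', ' -  ', ' -  ', ' -  ', ' -  ', ' -  ', ' -  ']
top 0.25 [' -  ', ' -  ', ' -  ', ' -  ', ' -  ', ' -  ', ' -  ', ' -  ', ' -  ', ' -  ', ' -  ']
top 0.3 [' -  ', ' -  ', ' -  ', ' -  ', ' -  ', ' -  ', ' -  ', ' -  ', ' -  ', ' -  ', ' -  ']
top 0.35 [' -  ', ' -  ', '0.60', ' -  ', '0.58', ' -  ', ' -  ', ' -  ', ' -  ', ' -  ', ' -  ']
top 0.4 [' -  ', ' -  ', '0.61', '0.61', ' -  ', ' -  ', ' -  ', '0.29', '0.29', '0.29', '0.29']
top 0.45 [' -  ', '0.53', '0.58', '0.58', ' -  ', ' -  ', ' -  ', '0.29', '0.29', '0.29', '0.29']
top 0.5 [' -  ', '0.54', '0.56', '0.55', ' -  ', ' -  ', ' -  ', '0.29', '0.29', '0.29', '0.39']
top 0.55 [' -  ', '0.53', '0.53', '0.53', ' -  ', ' -  ', '0.29', '0.29', '0.29', '0.29', '0.39']
top 0.6 [' -  ', '0.50', '0.50', '0.51', ' -  ', ' -  ', '0.29', '0.29', '0.39', '0.39', '0.39']
scene 0.2 [' -  ', ' -  ', '0.64', '0.72', '0.71', ' -  ', ' -  ', ' -  ', ' -  ', ' -  ', ' -  ']
scene 0.25 [' -  ', ' -  ', '0.67', '0.69', '0.68', ' -  ', ' -  ', ' -  ', ' -  ', ' -  ', ' -  ']
scene 0.3 [' -  ', ' -  ', '0.65', '0.66', ' -  ', ' -  ', ' -  ', ' -  ', ' -  ', ' -  ', ' -  ']
scene 0.35 [' -  ', ' -  ', '0.63', '0.63', ' -  ', ' -  ', ' -  ', ' -  ', ' -  ', ' -  ', ' -  ']
scene 0.4 [' -  ', ' -  ', '0.61', '0.61', ' -  ', ' -  ', ' -  ', '0.21', ' -  ', ' -  ', ' -  ']
scene 0.45 [' -  ', '0.53', '0.58', '0.58', ' -  ', ' -  ', ' -  ', ' -  ', ' -  ', ' -  ', '0.29']
scene 0.5 [' -  ', '0.54', '0.56', '0.55', ' -  ', ' -  ', ' -  ', ' -  ', ' -  ', '0.29', '0.39']
scene 0.55 [' -  ', '0.53', '0.53', '0.53', ' -  ', ' -  ', ' -  ', ' -  ', '0.29', '0.29', '0.39']
scene 0.6 [' -  ', '0.50', '0.51', '0.51', ' -  ', ' -  ', ' -  ', '0.29', '0.39', '0.39', '0.39']
```

The arm is well clear: its link tops are at 0.5 m or higher, and none are over the shelf. I'll go down and close on the cap.

>>> step_arm(
  delta_pos=[
    [0,0,-0.9],
    [0,0,-0.9],
    [0,0,-0.9],
    [0,0,-0.5],
    [0,0,-0.3],
    [0,0,0],
    [0,0,0],
  ],
  turn=[0,0,0,0,0,0,0],
)

```text
time: 5.45
ee_pos: [0.5579, -0.049, 0.0311]
eef_rot: [0.71, 0.704, 0.001, 0.0]
ft_force: [1.2, 0.0, 0.2]
width: 0.0867
grip_force: 0.0
```

>>> step_arm(
  delta_pos=[
    [0,0,0],
    [0,0,0],
    [0,0,0],
    [0,0,0],
    [0,0,0],
    [0,0,0],
    [0,0,0],
    [0,0,0],
    [0,0,0],
    [0,0,0],
  ],
  turn=[0,0,0,0,0,0,0,0,0,0],
  grip=1,
  newtons=20,
)

```text
time: 6.45
ee_pos: [0.5573, -0.049, 0.0301]
eef_rot: [0.71, 0.704, 0.0, 0.0]
ft_force: [1.8, -0.4, -0.6]
width: 0.0421
grip_force: 20.0
```

Cap gripped: the width reads 42.1 mm, matching its diameter. Now I'll slide the bottle 86 mm along -y.

>>> step_arm(
  delta_pos=[
    [0,-0.2,0],
    [0,-0.35,0],
    [0,-0.43,0],
    [0,-0.43,0],
    [0,-0.43,0],
    [0,-0.43,0],
    [0,-0.43,0],
    [0,-0.35,0],
    [0,-0.25,0],
    [0,-0.14,0],
    [0,0,0],
    [0,0,0],
  ],
  turn=[0,0,0,0,0,0,0,0,0,0,0,0],
)

```text
time: 7.65
ee_pos: [0.557, -0.136, 0.0301]
eef_rot: [0.71, 0.704, -0.0, 0.001]
ft_force: [0.4, -2.6, 2.1]
width: 0.0416
grip_force: 19.8
```

```bash
python3 - <<'E'
from h import *
c=camera("top");P=pts(c);save("t3",c["image"][110:260,130:330],4)
B=P[170:235,160:330].reshape(-1,3);T=B[(B[:,2]>.084)&(B[:,2]<.1)&(B[:,0]<.62)]
print(T.shape,np.percentile(T,[.5,50,99.5],axis=0).round(3))
g=np.array([-.049-.086,.049])
piv=.060
L=195;
for th in np.radians(np.arange(0,91,7.5)):
    # local: axial a=.195, lateral up .049 from pivot
    y=piv-.195*np.cos(th)+.049*np.sin(th); z=.195*np.sin(th)+.049*np.cos(th)
    print(round(np.degrees(th),1),round(y,4),round(z-.019,4))
print(read_state()["ee_pos"],read_state()["width"])
E
```

```text
(2607, 3) [[ 0.513 -0.097  0.084]
 [ 0.56  -0.016  0.092]
 [ 0.608  0.171  0.098]]
0.0 -0.135 0.03
7.5 -0.1269 0.055
15.0 -0.1157 0.0788
22.5 -0.1014 0.1009
30.0 -0.0844 0.1209
37.5 -0.0649 0.1386
45.0 -0.0432 0.1535
52.5 -0.0198 0.1655
60.0 0.0049 0.1744
67.5 0.0306 0.1799
75.0 0.0569 0.182
82.5 0.0831 0.1807
90.0 0.109 0.176
[ 0.55703789 -0.13594716  0.03011193] 0.0415708134848854
```

View pics/t3.png

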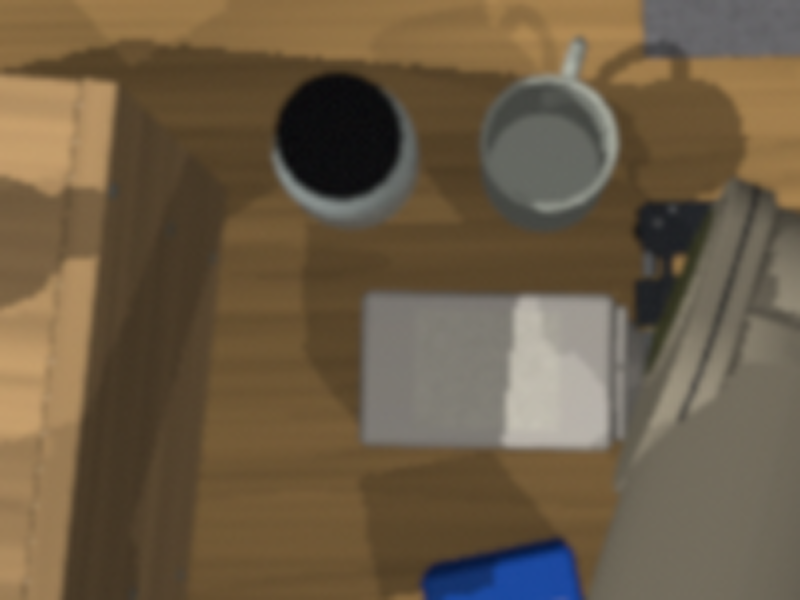

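The foot edge moved from crop x=216 to 362, about 87 mm, so it's now at y≈0.059. The jar at (340,140) and the mug at (548,145) haven't moved. Now I'll tip along the arc.

>>> step_arm(
  delta_pos=[
    [0,0.16,0.5],
    [0,0.16,0.5],
    [0,0.22,0.48],
    [0,0.22,0.48],
    [0,0.29,0.44],
    [0,0.29,0.44],
    [0,0.34,0.4],
    [0,0.34,0.4],
    [0,0,0],
    [0,0,0],
  ],
  turn=[0,0,0,0,0,0,0,0,0,0],
)

```text
time: 8.7
ee_pos: [0.5572, -0.0842, 0.1211]
eef_rot: [0.71, 0.704, 0.0, 0.0]
ft_force: [1.2, -0.3, -1.3]
width: 0.0415
grip_force: 20.0
```

```bash
python3 - <<'E'
from h import *
c=camera("scene");save("s4",c["image"][90:290,150:400],3)
E
```

```text
(no output)
```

View pics/s4.png

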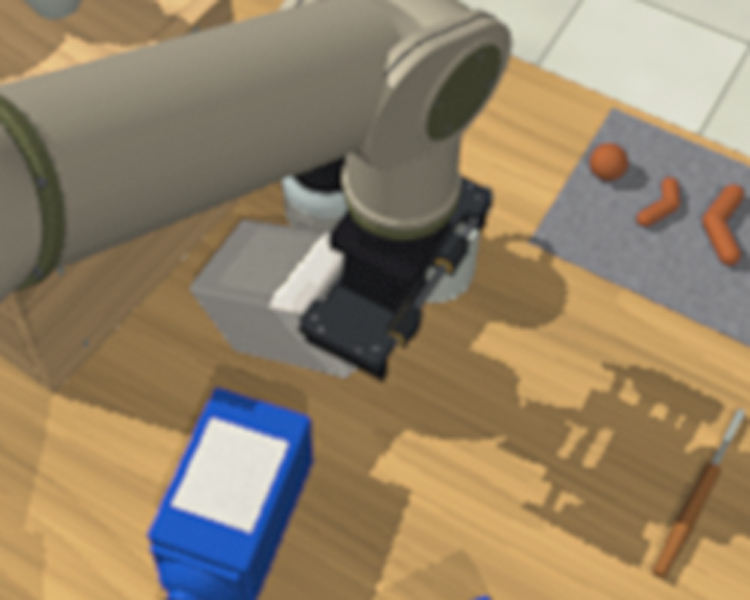

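The bottle's top face at crop (250,270) is still in view beside the gripper. I'll measure its tilt from the depth.

```bash
cat >> h.py <<'E'
def tilt():
    P=pts(camera("top"));Q=P.reshape(-1,3)
    for lo in np.arange(-.1,.2,.02):
        q=Q[(Q[:,0]>.525)&(Q[:,0]<.6)&(Q[:,1]>lo)&(Q[:,1]<lo+.02)&(Q[:,2]>-.02)]
        if len(q): print(round(lo+.01,2),len(q),np.percentile(q[:,2],[10,50,90]).round(3))
E
python3 - <<'E'
from h import *
tilt()
E
```

```text
-0.09 902 [0.505 0.517 0.535]
-0.07 929 [0.509 0.518 0.537]
-0.05 994 [0.509 0.527 0.537]
-0.03 549 [0.147 0.152 0.538]
-0.01 307 [0.14  0.145 0.15 ]
0.01 285 [0.13  0.134 0.139]
0.03 276 [0.119 0.123 0.128]
0.05 264 [0.108 0.112 0.117]
0.07 267 [0.097 0.102 0.106]
0.09 243 [0.086 0.09  0.095]
0.11 114 [-0.001  0.081  0.084]
0.13 209 [-0.003 -0.     0.002]
0.15 221 [-0.003 -0.     0.002]
0.17 1453 [0.037 0.212 0.29 ]
0.19 448 [0.288 0.29  0.291]
0.21 443 [0.288 0.29  0.291]
```

The tilt is about 29° with the foot edge on the bench, as planned. Continuing.

>>> step_arm(
  delta_pos=[
    [0,0.39,0.35],
    [0,0.39,0.35],
    [0,0.43,0.3],
    [0,0.43,0.3],
    [0,0.47,0.24],
    [0,0.47,0.24],
    [0,0.49,0.18],
    [0,0.49,0.18],
    [0,0,0],
    [0,0,0],
  ],
  turn=[0,0,0,0,0,0,0,0,0,0],
)

```text
time: 9.8
ee_pos: [0.558, 0.0058, 0.1759]
eef_rot: [0.709, 0.705, 0.001, 0.001]
ft_force: [0.7, -2.1, 6.1]
width: 0.0418
grip_force: 20.0
```

```bash
python3 - <<'E'
from h import *
tilt()
c=camera("scene");save("s5",c["image"][90:290,150:400],3)
E
```

```text
-0.09 153 [-0.003 -0.     0.002]
-0.05 325 [0.56  0.575 0.584]
-0.03 1204 [0.559 0.575 0.585]
-0.01 1163 [0.56  0.572 0.585]
0.01 1186 [0.56  0.572 0.586]
0.03 1245 [0.562 0.573 0.585]
0.05 625 [0.566 0.579 0.587]
0.15 77 [-0.003 -0.001  0.002]
0.17 1452 [0.034 0.211 0.29 ]
0.19 438 [0.288 0.29  0.291]
0.21 451 [0.288 0.29  0.291]
```

View pics/s5.png

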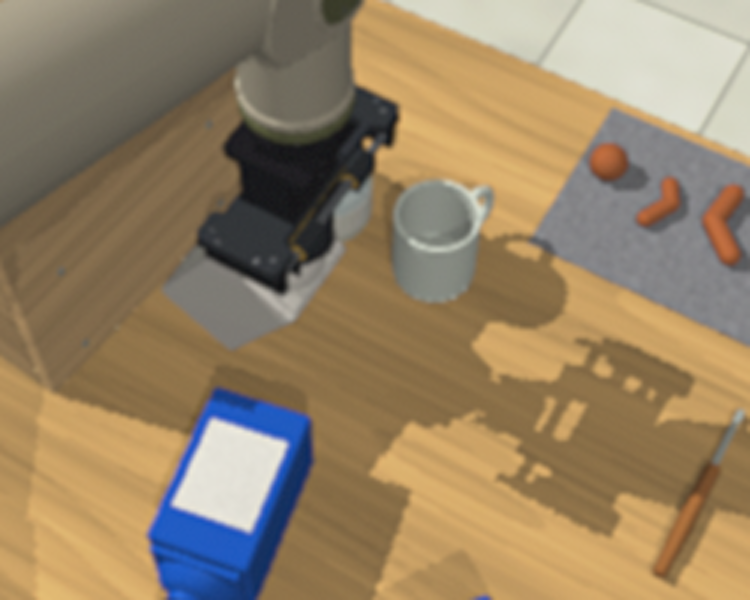

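The bottle is up at about 60° with its foot edge on the bench at crop (232,347). The mug at (435,240) hasn't moved. I'll finish the arc.

>>> step_arm(
  delta_pos=[
    [0,0.51,0.11],
    [0,0.51,0.11],
    [0,0.53,0.04],
    [0,0.53,0.04],
    [0,0.52,-0.03],
    [0,0.52,-0.03],
    [0,0.52,-0.09],
    [0,0.52,-0.09],
    [0,0,0],
    [0,0,0],
  ],
  turn=[0,0,0,0,0,0,0,0,0,0],
)

```text
time: 10.9
ee_pos: [0.5583, 0.1119, 0.1778]
eef_rot: [0.709, 0.705, 0.002, 0.0]
ft_force: [4.0, 3.3, 9.6]
width: 0.0413
grip_force: 20.0
```

```bash
python3 - <<'E'
from h import *
c=camera("scene");save("s6",c["image"][70:270,100:350],3);P=pts(c)
s=read_state();print(s["ee_pos"],s["ft_force"],s["torque"])
# front (-x) and -y faces of bottle
q=P.reshape(-1,3);q=q[(q[:,0]>.49)&(q[:,0]<.6)&(q[:,1]>.03)&(q[:,1]<.152)&(q[:,2]>.02)&(q[:,2]<.15)]
for z in np.arange(.02,.15,.02):
    r=q[abs(q[:,2]-z-.01)<.01]
    if len(r): print(round(z+.01,2),len(r),np.percentile(r,[2,50,98],axis=0).round(3)[:,:2].tolist())
E
```

```text
[0.55830819 0.11167192 0.17789235] [1.86253497 3.04132109 9.29751678] [ 0.62839323 -0.70376194 -0.00730914]
0.03 129 [[0.511, 0.065], [0.514, 0.072], [0.593, 0.149]]
0.05 153 [[0.51, 0.065], [0.514, 0.071], [0.596, 0.149]]
0.07 154 [[0.51, 0.065], [0.514, 0.074], [0.596, 0.146]]
0.09 159 [[0.509, 0.065], [0.514, 0.07], [0.594, 0.149]]
0.11 182 [[0.51, 0.064], [0.514, 0.07], [0.594, 0.148]]
0.13 174 [[0.51, 0.065], [0.513, 0.069], [0.596, 0.149]]
0.15 181 [[0.51, 0.065], [0.517, 0.074], [0.596, 0.148]]
```

View pics/s6.png

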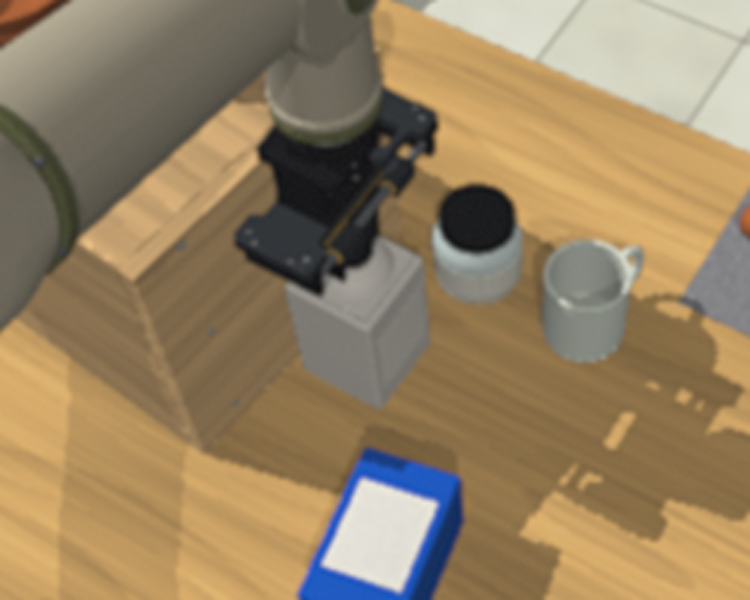

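The bottle stands upright: its -y face is at y≈0.065 at every height. The foot centre is about 54 mm from the panel. The jar and mug are in place. I'll release and rise straight up.

>>> step_arm(
  delta_pos=[
    [0,0,0],
    [0,0,0],
    [0,0,0],
    [0,0,0],
    [0,0,0],
    [0,0,0],
    [0,0,0],
    [0,0,0],
  ],
  turn=[0,0,0,0,0,0,0,0],
  grip=0,
)

```text
time: 11.75
ee_pos: [0.5571, 0.1085, 0.176]
eef_rot: [0.71, 0.704, 0.0, -0.0]
ft_force: [0.4, 0.4, 0.8]
width: 0.0861
grip_force: 0.0
```

>>> step_arm(
  delta_pos=[
    [0,0,0.4],
    [0,0,0.8],
    [0,0,0.8],
    [0,0,0.8],
    [0,0,0.8],
    [0,0,0.8],
    [0,0,0],
    [0,0,0],
    [0,0,0],
  ],
  turn=[0,0,0,0,0,0,0,0,0],
)

```text
time: 12.65
ee_pos: [0.5568, 0.1085, 0.2854]
eef_rot: [0.71, 0.704, -0.0, -0.0]
ft_force: [-1.0, -0.7, -0.2]
width: 0.0869
grip_force: 0.0
```

```bash
python3 - <<'E'
from h import *
c=camera("scene");save("s7",c["image"][70:270,100:350],3);P=pts(c)
s=read_state();print(s["ee_pos"],s["ft_force"],s["width"])
q=P.reshape(-1,3);q=q[(q[:,0]>.49)&(q[:,0]<.6)&(q[:,1]>.03)&(q[:,1]<.152)&(q[:,2]>.02)&(q[:,2]<.15)]
for z in np.arange(.02,.15,.04):
    r=q[abs(q[:,2]-z-.01)<.01]
    print(round(z+.01,2),len(r),np.percentile(r,[2,50,98],axis=0).round(3)[:,:2].tolist())
E
```

```text
[0.55673646 0.10847701 0.2852959 ] [0.70939638 0.54844155 1.74397159] 0.08694927557200795
0.03 146 [[0.511, 0.066], [0.514, 0.074], [0.594, 0.15]]
0.07 155 [[0.511, 0.065], [0.514, 0.077], [0.591, 0.147]]
0.11 172 [[0.511, 0.065], [0.515, 0.07], [0.596, 0.149]]
0.15 184 [[0.511, 0.066], [0.52, 0.075], [0.595, 0.15]]
```

View pics/s7.png

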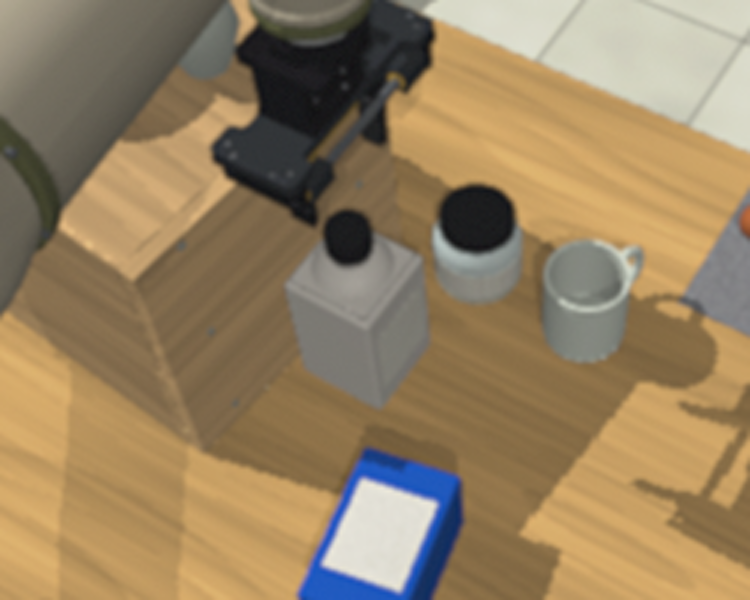

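The bottle stands free and upright, cap at crop (348,237) and lower corner at (378,405). The gripper is clear above it, and the jar and mug haven't moved. Handing in.

```bash
python3 -c "
from bench import *
print(close_job())"
```

```text
the job is handed in; nothing more can be done
None
```

The white bottle stands upright on its foot, its centre about 54 mm from the panel, with the gripper clear and the jar and mug unmoved; I never worked near the trimming tool, and the job is handed in (no verdict came back).

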